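# Step the saucepans along the warming plate and cover them

## Robot

A 6-joint arm with a two-finger parallel gripper is mounted at the origin on a cart in front of the work surface, level with it; the furniture and walls round the work are solid. World frame = base frame: x ahead of the robot, y to its left, z up, the work surface at z = 0. Lengths are in m, angles in degrees, forces in N, time in s.
With the tool pointing down it reaches from about 0.4 to 0.825 m from the base axis. Payload 7 kg.
Tool frame: the origin (TCP) lies midway between the tips of the shut fingers; the grasp point (between the pads) lies 19 mm behind it; z points along the fingers, y is the line along which they close (so a half turn about z gives the same grasp; the last joint's range is limited). The gripper opens to 88 mm and grips with 3 to 60 N. Pads are 19 mm wide; open, the fingers measure 130 mm over their backs; the gripper's body (78 mm by 193 mm) begins 47 mm behind the grasp point.
Start: joints at [-60.441, 20.546, 0.682, 0, -70.136, -16.507], TCP at [0.152, -0.658, 0.227] pointing down, gripper open.
Joint ranges: [-176.03, 176.03], [-82.01, 121.73], [-58.28, 71.71], [-173.87, 95.51], [-174.79, -0.11], [-173.66, 173.66]. Speed limits (degrees/s): [136.94, 136.94, 172.46, 180, 180, 180].

## Interface

Orientations are given as [roll, pitch, yaw] about the fixed x, y, z axes, in that order (R = Rz(yaw) Ry(pitch) Rx(roll)).
In Python, from plant import ctrl, viewer, close_job gives the robot as it stands. The module is installed in compiled form; this text tells all that it offers.
- The arm moves only by the tool step_arm, never from a script. Its argument "moves" is a list that holds one entry, the list of rows, each a list of 5 numbers: the shift along the world's x, y, z in cm, then the turn about the world's z in rad, then the finger opening in cm, from 0 to 8.76. In form: [[[tx, ty, tz, twist, grip], ...]]. A call has 1 to 10 rows; each row shifts and turns the commanded pose from where the row before left it; what a row does not reach is not made up. A row lasts 1/10 s, in which the tool goes at most 50 mm and 8.59 degrees, less where a joint would pass 70% of its speed; a pose out of reach is approached as far as the arm can. A call with a gripper value outside its range is refused whole. The fingers move at their own pace and stop on an object; the grip force is fixed at half the most. Time passes only in rows, so rows that do not move let the fingers close. It gives the time, the measured TCP pose, the force, the opening and the grip force at its end, in the units of the state.
- ctrl.get_obs(): the state, without advancing time (a new reading comes with each control period).
- viewer.snapshot(name): name is "side" or "top" or "wrist"; returns (picture, depth): 480x640x3 uint8, blue, green, red; 480x640 float32, m along the optical axis (not along the pixel's ray), 0 where there is no reading.
- viewer.camera_info(name): a dict with "camera_matrix" (3x3 intrinsics, pixels), "eye" and "orientation" of the camera in the world. Camera axes: x right, y down, z forward; pixel columns grow to the right and rows downward; lengths in m; the calibration is good to about 2 mm. A picture is of the moment at which its call begins: read the wrist's pose just before it. camera_info takes no time and is no camera call; for the wrist camera it gives the pose at the moment of the call.
- close_job(): hands the job in; it is judged then, once.
The state is a dict: "clock": time; "joint_pos": joint angles; "qvel": joint speeds; "tau": joint torques, N m; "tool_pos": TCP position; "orientation": TCP orientation; "force": force on the tool from outside, world axes, zero at the start; "moment": the same for the moment, N m; "opening": finger opening in m; "gripper_force": force on a finger pad.
Only numpy, scipy, OpenCV 4.12 (cv2) and the standard library are available. Lean on these libraries where they do the work, as an engineer would, in place of code of your own. Each camera call takes 0.05 s, during which the arm holds its last target. There are 200 camera calls.

## Task

Slide every saucepan on the long warming plate one marked ring to the right (as the robot sees it) without lifting it off the plate, so that the leftmost ring is free and each pan stands centred on its new ring. Cover every pan with the one lid that drops down over its rim - the lids look alike, so try them; one or two are left over - and then, with all pans moved and covered, ring the counter bell.

Things in the scene. Friction and masses are not known exactly. Their poses are not given: they have to be found in the camera images.
- pan_small: smallest of three plain steel saucepans (None if absent): 71 mm outside, 65 mm inside, 50 mm high, 0.45 kg. Origin: centre of underside, z up. Straight level black handle, 16 mm wide, 14 thick, along the pan's own -x axis, roughly towards the robot; its middle is 36 mm above the origin, its end 88 mm from the centre. Pinch it from above 74 mm from the centre.
- pan_medium: middle one of three plain steel saucepans (None if absent): 81 mm outside, 75 mm inside, 50 mm high, 0.45 kg. Origin: centre of underside, z up. Straight level black handle, 16 mm wide, 14 thick, along the pan's own -x axis, roughly towards the robot; its middle is 36 mm above the origin, its end 88 mm from the centre. Pinch it from above 74 mm from the centre.
- pan_large: largest of three plain steel saucepans (None if absent): 91 mm outside, 85 mm inside, 50 mm high, 0.45 kg. Origin: centre of underside, z up. Straight level black handle, 16 mm wide, 14 thick, along the pan's own -x axis, roughly towards the robot; its middle is 36 mm above the origin, its end 88 mm from the centre. Pinch it from above 74 mm from the centre.
- lid_a: one of four look-alike lids: steel disc 102 mm across, 12 thick, centre knob 22 across, its top at 42. Origin: centre of underside; starts flat on the worktop, knob up. A groove below, 8 mm deep, takes the rim of at most one pan (2 mm play all round); which must be tried. Home on it, lid origin is 42 mm above pan origin; on others it stands proud at 50. One fits none.
- lid_b: one of four look-alike lids: steel disc 102 mm across, 12 thick, centre knob 22 across, its top at 42. Origin: centre of underside; starts flat on the worktop, knob up. A groove below, 8 mm deep, takes the rim of at most one pan (2 mm play all round); which must be tried. Home on it, lid origin is 42 mm above pan origin; on others it stands proud at 50. One fits none.
- lid_c: one of four look-alike lids: steel disc 102 mm across, 12 thick, centre knob 22 across, its top at 42. Origin: centre of underside; starts flat on the worktop, knob up. A groove below, 8 mm deep, takes the rim of at most one pan (2 mm play all round); which must be tried. Home on it, lid origin is 42 mm above pan origin; on others it stands proud at 50. One fits none.
- lid_d: one of four look-alike lids: steel disc 102 mm across, 12 thick, centre knob 22 across, its top at 42. Origin: centre of underside; starts flat on the worktop, knob up. A groove below, 8 mm deep, takes the rim of at most one pan (2 mm play all round); which must be tried. Home on it, lid origin is 42 mm above pan origin; on others it stands proud at 50. One fits none.
- warming_plate: fixed long black warming plate, 150 mm (its x) by 478 mm (its y, left to right as the robot sees it: +y is left), flat top 14 mm above the worktop; origin: centre of its underside. Four printed rings of 98 mm diameter lie in a row on it, 112 mm apart. The pan handles overhang its front edge a little, so draw a lid that was knocked under one clear of it before lifting
- place_1 (a point): centre of the leftmost printed ring, on the plate's top surface (world z = 0.014)
- place_2 (a point): centre of the second from the left printed ring, on the plate's top surface (world z = 0.014)
- place_3 (a point): centre of the third from the left printed ring, on the plate's top surface (world z = 0.014)
- place_4 (a point): centre of the rightmost, empty at the start printed ring, on the plate's top surface (world z = 0.014)
- bell: fixed counter bell, a white dome 81 mm across; origin: centre of its underside; the top of its plunger is 64 mm above, on the axis
- bell_plunger (a joint): the bell's plunger: 0 at rest, 0.005 m fully down; it springs back; pressing it past 0.003 rings; it takes 2.4 N at first and 5.4 N fully down
- citrus_press: fixed cast lever press right of the plate, 540 mm tall, 235 mm (x) by 170 mm (y); origin: centre of its underside. Not used: keep the arm clear of it

How it is judged (in metres and radians):
On the way, in this order (a step that is already met when the one before it is completed fails the run):
1. every pan stands on the ring next to the right and wears the lid that fits it ((horizontal distance between pan_small and place_2 below 0.015 m or horizontal distance between pan_small and place_3 below 0.015 m or horizontal distance between pan_small and place_4 below 0.015 m) and distance of pan_small from where it was at the start of the episode between 0.08 and 0.145 m and angle between each of pan_small, pan_medium, pan_large's own z axis and vertical below 0.06 rad and (horizontal distance between pan_medium and place_2 below 0.015 m or horizontal distance between pan_medium and place_3 below 0.015 m or horizontal distance between pan_medium and place_4 below 0.015 m) and distance of pan_medium from where it was at the start of the episode between 0.08 and 0.145 m and (horizontal distance between pan_large and place_2 below 0.015 m or horizontal distance between pan_large and place_3 below 0.015 m or horizontal distance between pan_large and place_4 below 0.015 m) and distance of pan_large from where it was at the start of the episode between 0.08 and 0.145 m and horizontal distance between lid_b and pan_small below 0.006 m and z of lid_b in the frame of pan_small between 0.036 and 0.0445 m and angle between each of lid_b, lid_c, lid_a's own z axis and vertical below 0.08 rad and horizontal distance between lid_c and pan_medium below 0.006 m and z of lid_c in the frame of pan_medium between 0.036 and 0.0445 m and horizontal distance between lid_a and pan_large below 0.006 m and z of lid_a in the frame of pan_large between 0.036 and 0.0445 m), for 0.2 s.
2. the bell is rung (value of joint bell_plunger above 0.003 m).
At the end, for the whole second after the job is handed in: Every pan present stands upright within 15 mm of the centre of the ring one place to the right of where it began, its own lid is fully home on it (centred within 6 mm, less than 2.5 mm proud, level), everything is at rest and the bell's plunger is up again (all of step 1 and linear speed of each of pan_small, pan_medium, pan_large, lid_a, lid_b, lid_c, lid_d below 0.02 m/s and value of joint bell_plunger below 0.002 m); the robot touches nothing.
It fails at once if a pan is lifted off the warming plate or tipped (z of any of pan_small, pan_medium, pan_large in the frame of warming_plate above 0.024 m or angle between any of pan_small, pan_medium, pan_large's own z axis and vertical above 0.25 rad).
Of pan_small, pan_medium, pan_large only 2 to 3 are there at a start; the rules pass over those that are not, and their reading is None.
At some moment in a run one of lid_a, lid_b, lid_c, lid_d may be knocked a few centimetres aside while the robot is not near it.
Once in a run the grip may slacken for a moment while it holds something.
It also fails if it takes over 210 s, if anything falls off the work surface, if the arm or the gripper's body presses on something with over 40 N, if the wrist force passes 120 N, or if a joint passes its speed limit or range.

## Working session

There is one attempt and no reset: what is moved stays moved. The work goes in short steps, Python scripts to look and compute and a tool call to move; the robot and the scene stay as the last step left them, time stands still between calls to the robot, and variables do not carry over. Pictures are saved under pics/ and viewed, at most 14 in all, crops included, and the job is handed in when it is done.

Besides the shell and the picture viewer there is one more tool, called as a command line: name --argument value ..., lists and objects as JSON in quotes. step_arm: Moves the arm, as the interface text tells. Its arguments: {"type":"object","properties":{"moves":{"type":"array","items":{"type":"array","items":{"type":"array","items":{"type":"number"}}}}},"required":["moves"]}

```bash
mkdir -p pics; cat > h.py <<'E'
import numpy as np, cv2
from scipy.spatial.transform import Rotation as R
from plant import ctrl, viewer, close_job
def cam(n):
    c=viewer.camera_info(n); return c
def rot(c):
    o=np.array(c["orientation"],float)
    if o.shape==(3,3): return o
    if o.size==4: return R.from_quat(o).as_matrix()
    return R.from_euler('xyz',o,degrees=True).as_matrix()
def ray(c,u,v,z):
    K=np.array(c["camera_matrix"]);d=rot(c)@np.linalg.inv(K)@np.array([u,v,1.]);e=np.array(c["eye"])
    return e+d*(z-e[2])/d[2]
def cloud(c,D):
    K=np.array(c["camera_matrix"]);v,u=np.mgrid[:480,:640]
    p=np.stack([(u-K[0,2])/K[0,0]*D,(v-K[1,2])/K[1,1]*D,D],-1)
    return p@rot(c).T+np.array(c["eye"])
def snap(n):
    c=cam(n);im,D=viewer.snapshot(n);return c,im,D
E
python3 - <<'E'
from h import *
o=ctrl.get_obs();print(o)
for n in("top","side"):
    c,im,D=snap(n);print(n,c);cv2.imwrite(f"pics/{n}0.png",im);np.save(f"{n}0.npy",D)
print(cam("wrist"))
E
```

```text
{'clock': 0.0, 'joint_pos': array([-6.04411332e+01,  2.05911823e+01,  6.33620463e-01, -2.15245089e-02,
       -7.01367149e+01, -1.65063488e+01]), 'qvel': array([-0.00479891,  0.06800907,  0.00815644,  0.00853129,  0.0491609 ,
        0.10421005]), 'tau': array([ 6.10137395e-04, -5.82725322e+01,  2.93051791e+01,  6.99672371e+00,
        7.16711045e-03, -1.24096709e-04]), 'tool_pos': array([ 0.15230432, -0.65707826,  0.22561997]), 'orientation': array([ 1.79903859e+02, -7.38833455e-03, -1.66954806e+02]), 'force': array([ 0.42686114, -0.03519642, -0.62087906]), 'moment': array([ 0.04436458, -0.00167604, -0.02279699]), 'gripper_force': 0.0, 'opening': 0.08758243899697957}
top {'camera_matrix': array([[480.50165141,   0.        , 325.54832875],
       [  0.        , 480.50165141, 244.2928336 ],
       [  0.        ,   0.        ,   1.        ]]), 'eye': array([0.36284114, 0.03514925, 1.08388822]), 'orientation': array([-1.70945170e+02, -3.15133051e-02, -8.97489699e+01])}
side {'camera_matrix': array([[494.81676987,   0.        , 326.90504092],
       [  0.        , 494.81676987, 239.77408078],
       [  0.        ,   0.        ,   1.        ]]), 'eye': array([0.45296317, 0.90581943, 0.47956284]), 'orientation': array([-115.054092  ,   -0.80452309, -173.51196714])}
{'camera_matrix': array([[344.77601962,   0.        , 319.01456298],
       [  0.        , 344.77601962, 249.89725376],
       [  0.        ,   0.        ,   1.        ]]), 'eye': array([ 0.08261037, -0.67436698,  0.38447978]), 'orientation': array([1.64387355e+02, 1.00879307e-02, 1.02969058e+02])}
```

View pics/top0.png

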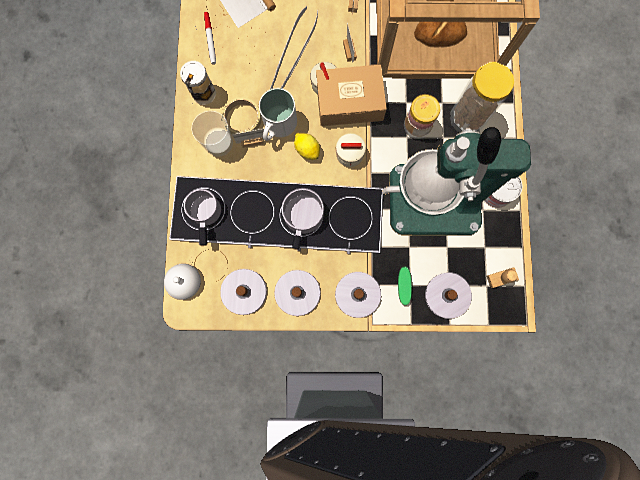

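View pics/side0.png

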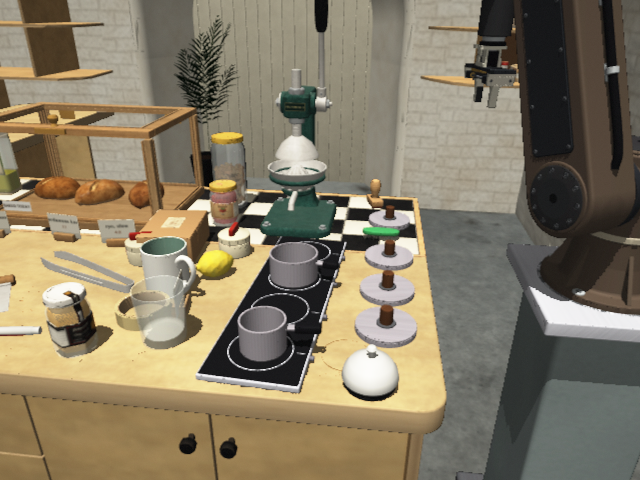

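Top view: pans near (203,208) and (302,212), on rings 1 and 3; rings 2 (252,212) and 4 (351,218) are free. Lids sit at (243,292), (298,293), (358,295) and (449,296), and the bell at (183,281).

```bash
python3 - <<'E'
from h import *
D=np.load("top0.npy");im=cv2.imread("pics/top0.png");c=cam("top");P=cloud(c,D)
def comps(lo,hi,mn):
    m=((P[...,2]>lo)&(P[...,2]<hi)&(D>0)).astype(np.uint8);m[:160]=0;m[330:]=0;m[:,:160]=0;m[:,480:]=0
    n,l,s,ce=cv2.connectedComponentsWithStats(m)
    for i in range(1,n):
        if s[i,4]>=mn:
            q=P[l==i];xy=q[:,:2].astype(np.float32);(a,r)=cv2.minEnclosingCircle(xy*1000)
            print((lo,hi),s[i],ce[i].round(1),np.round(a,1),'r',round(r,1),'mean',q.mean(0).round(4))
comps(.032,.046,12);comps(.056,.075,20);comps(.008,.016,300)
# plate rings: white pixels, ray on z=.014
g=cv2.cvtColor(im,cv2.COLOR_BGR2GRAY)
for (u,v) in [(231,212),(273,212),(252,192),(252,233),(330,218),(372,218),(351,197),(351,239)]: print(u,v,ray(c,u,v,.014).round(4))
m=cv2.inRange(g,0,40);m[:170]=0;m[260:]=0;m[:,:165]=0;m[:,386:]=0
cs,_=cv2.findContours(cv2.morphologyEx(m,cv2.MORPH_CLOSE,np.ones((15,15))),cv2.RETR_EXTERNAL,cv2.CHAIN_APPROX_SIMPLE)
k=max(cs,key=cv2.contourArea);r=cv2.boxPoints(cv2.minAreaRect(k));print(r,[ray(c,u,v,.014).round(3) for u,v in r])
# rings via Hough-like: white thin on plate
b=cv2.resize(im[165:330,160:480],None,fx=2.4,fy=2.4,interpolation=cv2.INTER_CUBIC);cv2.imwrite("pics/crop.png",b)
E
```

```text
(0.032, 0.046) [341 160  20   4  42] [350.5 161.3] [723.8 -20.5] r 21.6 mean [ 0.7196 -0.0202  0.0397]
(0.032, 0.046) [187 193  22  24  63] [194.1 200.4] [617.2 317.3] r 30.8 mean [0.6274 0.3294 0.0391]
(0.032, 0.046) [286 192  35  13  59] [302.9 196.1] [622.9  86. ] r 38.0 mean [0.6383 0.0864 0.0389]
(0.032, 0.046) [205 200  15  24  52] [214.4 214.3] [602.8 291.1] r 29.2 mean [0.5959 0.2829 0.0385]
(0.032, 0.046) [457 202  23  10  88] [466.8 208.2] [ 617.5 -283.7] r 25.1 mean [ 0.6126 -0.2796  0.0377]
(0.032, 0.046) [301 222  20  11  26] [311.  228.6] [568.7  68.9] r 23.7 mean [0.5646 0.0676 0.0384]
(0.032, 0.046) [164 265  34  33 600] [180.7 281. ] [448.5 352.6] r 36.4 mean [0.4472 0.3496 0.0402]
(0.032, 0.046) [236 286  10  10  75] [240.7 290.5] [426.9 218.5] r 10.7 mean [0.4269 0.2182 0.0424]
(0.032, 0.046) [292 287  10  10  79] [296.3 291.7] [425.   98.5] r 10.7 mean [0.4248 0.0981 0.0421]
(0.032, 0.046) [354 289  10  10  73] [358.3 293.6] [421.5 -36.1] r 10.7 mean [ 0.4213 -0.0358  0.0425]
(0.032, 0.046) [446 290  11  10  87] [451.3 294.5] [ 420.9 -237.7] r 11.0 mean [ 0.4204 -
[... 1039 characters left out ...]
0129]
(0.008, 0.016) [ 335  272   46   46 1415] [357.4 294.4] [421.4 -36.5] r 51.0 mean [ 0.4213 -0.0359  0.013 ]
(0.008, 0.016) [ 425  273   47   46 1423] [448.2 295.4] [ 420.4 -238. ] r 51.2 mean [ 0.42   -0.2375  0.013 ]
231 212 [0.6069 0.2511 0.014 ]
273 212 [0.6073 0.1554 0.014 ]
252 192 [0.6541 0.2046 0.014 ]
252 233 [0.5585 0.2019 0.014 ]
330 218 [0.5939 0.0254 0.014 ]
372 218 [ 0.5944 -0.0701  0.014 ]
351 197 [ 0.6433 -0.0225  0.014 ]
351 239 [ 0.5457 -0.0221  0.014 ]
[[171.00002 173.99997]
 [385.      173.99997]
 [385.      258.99997]
 [171.      258.99997]] [array([0.696, 0.393, 0.014]), array([ 0.698, -0.101,  0.014]), array([ 0.501, -0.098,  0.014]), array([0.498, 0.382, 0.014])]
```

View pics/crop.png

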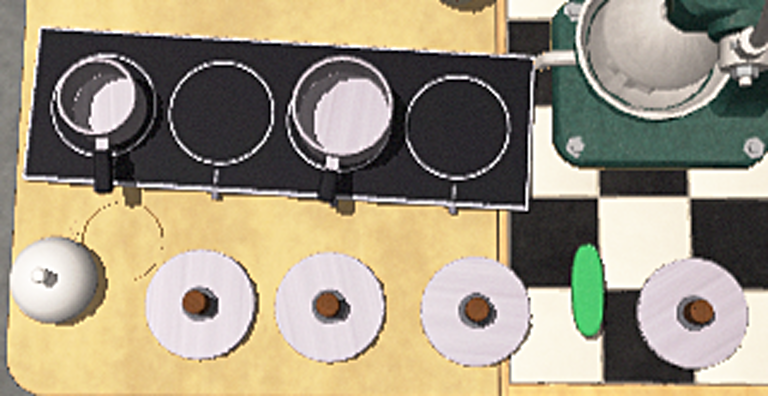

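Small pan at (0.611, 0.309) and large at (0.603, 0.087); targets are ring 2 at about (0.606, 0.202) and ring 4 at about (0.594, -0.021). Large pan first, keeping clear of the press.

step_arm --moves '[[[1.85, 3.71, 0, 0, 6], [1.85, 3.71, 0, 0, 6], [1.85, 3.71, 0, 0, 6], [1.85, 3.71, 0, 0, 6], [1.85, 3.71, 0, 0, 6], [1.85, 3.71, 0, 0, 6], [1.85, 3.71, 0, 0, 6], [1.85, 3.71, 0, 0, 6], [1.85, 3.71, 0, 0, 6], [1.85, 3.71, 0, 0, 6]]]'

```text
clock: 1.1
tool_pos: [0.3376, -0.2849, 0.2265]
orientation: [180.0, 0.0, -167.0]
force: [1.1, 0.0, 0.7]
opening: 0.0604
gripper_force: 0.0
```

step_arm --moves '[[[1.85, 3.71, 0, 0, 6], [1.85, 3.71, 0, 0, 6], [1.85, 3.71, 0, 0, 6], [1.85, 3.71, 0, 0, 6], [1.85, 3.71, 0, 0, 6], [2.0, 4.0, 0, -0.1, 6], [2.0, 4.0, 0, -0.1, 6], [2.0, 4.0, 0, -0.1, 6], [2.0, 4.0, 0, -0.09, 6], [0, 0, 0, 0, 6]]]'

```text
clock: 2.1
tool_pos: [0.5117, 0.0627, 0.2258]
orientation: [-180.0, -0.0, 170.7]
force: [-0.8, 0.3, -0.5]
opening: 0.0602
gripper_force: 0.0
```

step_arm --moves '[[[0.9, 1.8, -2, 0, 6], [0.9, 1.8, -3, 0, 6], [0, 0, -3, 0, 6], [0, 0, 0, 0, 6]]]'

```text
clock: 2.5
tool_pos: [0.5251, 0.0939, 0.1425]
orientation: [-179.8, -0.4, 170.7]
force: [0.1, -0.6, 0.4]
opening: 0.0603
gripper_force: 0.0
```

```bash
cat >> h.py <<'E'
def comps(P,D,lo,hi,mn,x=(.36,.70),y=(-.32,.42)):
    m=((P[...,2]>lo)&(P[...,2]<hi)&(D>0)&(P[...,0]>x[0])&(P[...,0]<x[1])&(P[...,1]>y[0])&(P[...,1]<y[1])).astype(np.uint8)
    n,l,s,ce=cv2.connectedComponentsWithStats(m);out=[]
    for i in range(1,n):
        if s[i,4]>=mn:
            q=P[l==i];a,r=cv2.minEnclosingCircle(q[:,:2].astype(np.float32)*1000)
            print((lo,hi),s[i,4],'circ',np.round(a,1),'r',round(r,1),'mean',q.mean(0).round(4)); out.append(q)
    return out
E
python3 - <<'E'
from h import *
o=ctrl.get_obs();print(o["tool_pos"],o["orientation"])
c,im,D=snap("wrist");cv2.imwrite("pics/w1.png",im);P=cloud(c,D)
comps(P,D,.056,.062,30);comps(P,D,.061,.07,100)
E
```

```text
[0.52505111 0.09391148 0.14249543] [-179.75911532   -0.39145899  170.7067582 ]
(0.056, 0.062) 879 circ [543.4 301.7] r 19.7 mean [0.543  0.3015 0.0571]
(0.056, 0.062) 632 circ [531.2  98.2] r 14.7 mean [0.531  0.0983 0.0573]
(0.056, 0.062) 266 circ [582.9 302.7] r 21.8 mean [0.5801 0.2963 0.0588]
(0.056, 0.062) 273 circ [575.8  90.1] r 36.0 mean [0.5632 0.0917 0.0591]
(0.056, 0.062) 95 circ [612.5  47.7] r 16.0 mean [0.6156 0.0458 0.0589]
(0.056, 0.062) 105 circ [624.3 118.5] r 16.0 mean [0.6275 0.1196 0.0588]
(0.061, 0.07) 155 circ [583.  288.2] r 8.6 mean [0.5836 0.2878 0.0635]
(0.061, 0.07) 509 circ [573.7  90.9] r 34.2 mean [0.5638 0.0922 0.0641]
(0.061, 0.07) 176 circ [609.1  45.2] r 15.8 mean [0.6097 0.0435 0.0642]
(0.061, 0.07) 186 circ [621.9 122.6] r 15.9 mean [0.6223 0.1239 0.064 ]
```

View pics/w1.png

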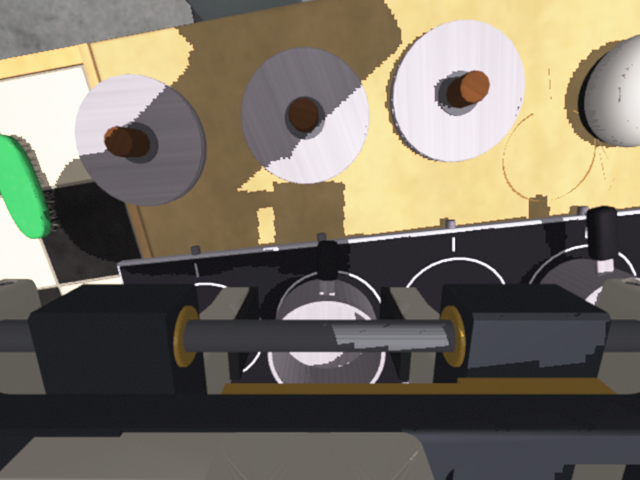

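The wrist view shows the large pan's handle centred between the fingers at (328,258). Going down.

step_arm --moves '[[[0, 0, -3.5, 0, 6], [0, 0, -3.5, 0, 6], [0, 0, -3, 0, 6], [0, 0, -1.3, 0, 6], [0, 0, 0, 0, 6], [0, 0, 0, 0, 6]]]'

```text
clock: 3.15
tool_pos: [0.529, 0.0951, 0.0352]
orientation: [179.9, 0.1, 170.7]
force: [-0.1, -0.3, 0.1]
opening: 0.06
gripper_force: 0.0
```

step_arm --moves '[[[0.1, 0.3, -0.3, 0, 6], [0, 0, 0, 0, 6], [0, 0, 0, 0, 0.5], [0, 0, 0, 0, 0.5], [0, 0, 0, 0, 0.5], [0, 0, 0, 0, 0.5], [0, 0, 0, 0, 0.5], [0, 0, 0, 0, 0.5]]]'

```text
clock: 3.95
tool_pos: [0.5289, 0.0979, 0.0305]
orientation: [-180.0, -0.0, 170.7]
force: [0.1, 0.5, -0.2]
opening: 0.0179
gripper_force: 0.4
```

step_arm --moves '[[[0, 0, 0, 0, 0.5], [0, 0, 0, 0, 0.5], [0, -0.5, 0, 0, 0.5], [-0.1, -1, 0, 0, 0.5], [-0.1, -1.2, 0, 0, 0.5], [-0.1, -1.2, 0, 0, 0.5], [-0.1, -1.2, 0, 0, 0.5], [-0.1, -0.5, 0, 0, 0.5], [0, 0, 0, 0, 0.5]]]'

```text
clock: 4.85
tool_pos: [0.5234, 0.0405, 0.0305]
orientation: [-180.0, -0.0, 170.6]
force: [-0.0, -1.9, -0.5]
opening: 0.016
gripper_force: 30.0
```

step_arm --moves '[[[0, -0.5, 0, 0, 0.5], [-0.1, -1, 0, 0, 0.5], [-0.1, -1.2, 0, 0, 0.5], [-0.1, -1.2, 0, 0, 0.5], [-0.1, -1, 0, 0, 0.5], [0, -0.4, 0, 0, 0.5], [0, 0, 0, 0, 0.5], [0, 0, 0, 0, 0.5]]]'

```text
clock: 5.65
tool_pos: [0.5196, -0.0116, 0.0305]
orientation: [-180.0, -0.0, 170.7]
force: [0.1, -3.0, -0.7]
opening: 0.0161
gripper_force: 30.0
```

```bash
python3 - <<'E'
from h import *
c,im,D=snap("top");P=cloud(c,D);cv2.imwrite("pics/t2.png",im)
comps(P,D,.056,.075,20,x=(.5,.7),y=(-.12,.4));comps(P,D,.038,.047,20,x=(.38,.47))
E
```

```text
(0.056, 0.075) 223 circ [611.  309.2] r 36.4 mean [0.6111 0.3093 0.0634]
(0.038, 0.047) 232 circ [442.8 359. ] r 31.0 mean [0.4393 0.3634 0.0429]
(0.038, 0.047) 76 circ [425.1  98.7] r 10.4 mean [0.425  0.0987 0.0428]
(0.038, 0.047) 78 circ [421.6 -36.3] r 10.6 mean [ 0.4215 -0.0361  0.0428]
(0.038, 0.047) 80 circ [ 420.7 -238.3] r 10.9 mean [ 0.4204 -0.2376  0.0428]
```

step_arm --moves '[[[0, 0, 0, 0, 4], [0, 0, 0, 0, 6], [0, 0, 0, 0, 6], [0, 0, 1, 0, 6], [0, 0, 4, 0, 6], [0, 0, 4.5, 0, 6], [0.1, 4, 1, 0.1, 6], [0.2, 4.5, 0, 0.1, 6], [0.2, 4.5, 0, 0.076, 6], [0.2, 4.5, 0, 0, 6]]]'

```text
clock: 6.7
tool_pos: [0.5269, 0.1657, 0.137]
orientation: [180.0, 0.1, -173.3]
force: [1.4, -0.9, 1.7]
opening: 0.0603
gripper_force: 0.0
```

step_arm --moves '[[[0.2, 4.5, 0, 0, 6], [0.2, 4.5, 0, 0, 6], [0.3, 4.2, 0, 0, 6], [0.3, 0.5, 0, 0, 6], [0, 0, 0, 0, 6]]]'

```text
clock: 7.2
tool_pos: [0.5368, 0.3023, 0.1357]
orientation: [-180.0, -0.0, -173.4]
force: [-0.4, -0.8, -0.7]
opening: 0.0602
gripper_force: 0.0
```

```bash
python3 - <<'E'
from h import *
o=ctrl.get_obs();print(o["tool_pos"],o["orientation"])
c,im,D=snap("top");P=cloud(c,D);cv2.imwrite("pics/t3.png",im)
comps(P,D,.056,.075,20,x=(.5,.7),y=(-.12,.4));comps(P,D,.038,.047,20,x=(.37,.49))
c,im,D=snap("wrist");P=cloud(c,D);cv2.imwrite("pics/w3.png",im)
print('wrist');comps(P,D,.056,.062,30);comps(P,D,.038,.047,100,x=(.37,.5))
E
```

```text
[0.53678518 0.3023282  0.13574396] [-1.79994731e+02 -3.12422661e-03 -1.73363272e+02]
(0.056, 0.075) 47 circ [637.8 302.7] r 21.7 mean [0.6417 0.3032 0.0632]
(0.056, 0.075) 246 circ [593.8 -24.1] r 46.0 mean [ 0.5964 -0.0242  0.0638]
(0.056, 0.075) 73 circ [521.8 -12.1] r 14.5 mean [ 0.5218 -0.0111  0.0582]
(0.038, 0.047) 487 circ [448.3 353. ] r 32.2 mean [0.4479 0.352  0.0428]
(0.038, 0.047) 76 circ [426.7 218.9] r 10.8 mean [0.4266 0.2181 0.0426]
(0.038, 0.047) 75 circ [425.   98.5] r 10.5 mean [0.425  0.0985 0.0428]
(0.038, 0.047) 76 circ [421.5 -36. ] r 10.7 mean [ 0.4215 -0.0362  0.0425]
(0.038, 0.047) 79 circ [ 420.5 -237.8] r 10.9 mean [ 0.4205 -0.2376  0.0431]
wrist
(0.056, 0.062) 114 circ [447.9 352.9] r 7.6 mean [0.4481 0.3518 0.061 ]
(0.056, 0.062) 899 circ [543.3 302.7] r 19.3 mean [0.5428 0.3024 0.0573]
(0.056, 0.062) 202 circ [584.5 306. ] r 23.5 mean [0.5781 0.3056 0.0589]
(0.056, 0.062) 126 circ [629.9 288.3] r 17.1 mean [0.6334 0.2871 0.0589]
(0.056, 0.062) 131 circ [623.5 332.4] r 18.6 mean [0.6274 0.3351 0.0587]
(0.038, 0.047) 1029 circ [424.5  98.6] r 11.5 mean [0.4248 0.0996 0.0421]
(0.038, 0.047) 890 circ [426.7 218.2] r 11.0 mean [0.4268 0.2189 0.0422]
(0.038, 0.047) 5148 circ [447.9 352.4] r 30.9 mean [0.4476 0.3511 0.0426]
```

View pics/t3.png

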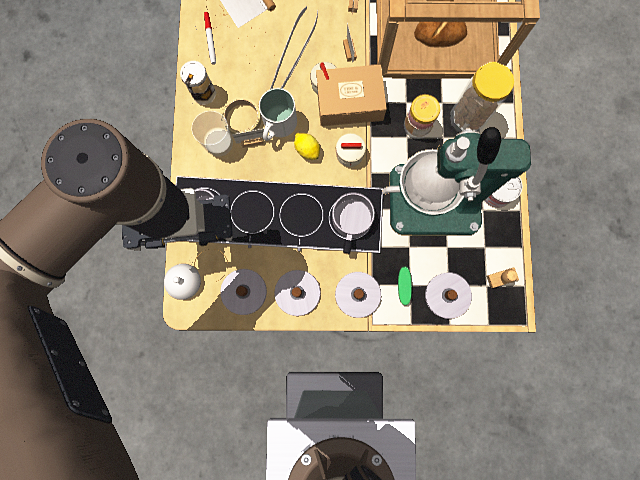

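Large pan is at (0.594, -0.024) on ring 4, pixel (351,215), within about 3 mm. Now the small pan's handle.

step_arm --moves '[[[0, 0, -3.5, 0, 6], [0, 0, -3.5, 0, 6], [0, 0, -2.5, 0, 6], [0, 0, -1, 0, 6], [0, 0, 0, 0, 6], [0, 0, 0, 0, 0.5], [0, 0, 0, 0, 0.5], [0, 0, 0, 0, 0.5], [0, 0, 0, 0, 0.5], [0, 0, 0, 0, 0.5]]]'

```text
clock: 8.3
tool_pos: [0.5371, 0.3012, 0.0311]
orientation: [180.0, 0.0, -173.5]
force: [0.0, -0.0, -0.5]
opening: 0.0254
gripper_force: 0.0
```

step_arm --moves '[[[0, 0, 0, 0, 0.5], [0, 0, 0, 0, 0.5], [0, 0, 0, 0, 0.5], [0, 0, 0, 0, 0.5]]]'

```text
clock: 8.7
tool_pos: [0.5369, 0.3011, 0.0307]
orientation: [180.0, 0.0, -173.5]
force: [-1.5, 0.9, 3.2]
opening: 0.0155
gripper_force: 30.0
```

step_arm --moves '[[[0, -0.5, 0, 0, 0.5], [-0.1, -1, 0, 0, 0.5], [-0.1, -1.2, 0, 0, 0.5], [0, -1.2, 0, 0, 0.5], [-0.1, -1.2, 0, 0, 0.5], [0, -1.2, 0, 0, 0.5], [-0.1, -1.2, 0, 0, 0.5], [0, -1.2, 0, 0, 0.5], [-0.1, -1.0, 0, 0, 0.5], [0, -0.6, 0, 0, 0.5]]]'

```text
clock: 9.7
tool_pos: [0.5319, 0.197, 0.0307]
orientation: [180.0, 0.0, -173.5]
force: [0.3, 3.3, 2.5]
opening: 0.0155
gripper_force: 30.0
```

step_arm --moves '[[[0, -0.3, 0, 0, 0.5], [0, 0, 0, 0, 0.5], [0, 0, 0, 0, 0.5]]]'

```text
clock: 10.0
tool_pos: [0.5318, 0.1944, 0.0306]
orientation: [-179.9, -0.0, -173.5]
force: [0.6, -1.2, 4.4]
opening: 0.0159
gripper_force: 30.0
```

step_arm --moves '[[[0, 0, 0, 0, 4], [0, 0, 0, 0, 6], [0, 0, 0, 0, 6], [0, 0, 1, 0, 6], [0, 0, 4, 0, 6], [0, 0, 4.5, 0, 6], [-3, -2.8, 0, -0.1, 6], [-3.2, -2.8, 0, 0, 6], [-3.2, -2.8, 0, 0, 6], [-1.3, -1.2, 0, 0, 6]]]'

```text
clock: 11.0
tool_pos: [0.4218, 0.0967, 0.126]
orientation: [180.0, -0.1, -179.3]
force: [0.9, 1.2, 1.6]
opening: 0.0604
gripper_force: 0.0
```

```bash
python3 - <<'E'
from h import *
o=ctrl.get_obs();print(o["tool_pos"],o["orientation"])
c,im,D=snap("top");P=cloud(c,D);cv2.imwrite("pics/t4.png",im)
comps(P,D,.056,.075,20,x=(.5,.7),y=(-.12,.4));comps(P,D,.038,.047,20,x=(.37,.49))
c,im,D=snap("wrist");P=cloud(c,D);cv2.imwrite("pics/w4.png",im)
print('wrist');comps(P,D,.056,.070,30);comps(P,D,.036,.047,100,x=(.37,.5))
E
```

```text
[0.42184848 0.09665464 0.12596483] [ 1.79989708e+02 -5.09476798e-02 -1.79253254e+02]
(0.056, 0.075) 202 circ [606.  202.6] r 36.1 mean [0.6055 0.2025 0.0639]
(0.056, 0.075) 245 circ [594.  -23.9] r 46.1 mean [ 0.5951 -0.0228  0.0638]
(0.056, 0.075) 71 circ [521.6 -10.3] r 15.0 mean [ 0.5217 -0.0109  0.0584]
(0.038, 0.047) 441 circ [448.4 353.5] r 31.9 mean [0.4479 0.3519 0.0428]
(0.038, 0.047) 77 circ [421.3 -36.2] r 10.7 mean [ 0.4216 -0.0359  0.0426]
(0.038, 0.047) 76 circ [ 420.5 -238. ] r 10.9 mean [ 0.4205 -0.2375  0.0428]
wrist
(0.036, 0.047) 742 circ [421.2 -37.1] r 11.2 mean [ 0.4203 -0.0357  0.0421]
(0.036, 0.047) 659 circ [424.4  97.6] r 10.8 mean [0.4235 0.0975 0.0419]
(0.036, 0.047) 700 circ [425.9 217.4] r 11.1 mean [0.4255 0.2162 0.0416]
(0.036, 0.047) 274 circ [429.8 328.9] r 9.6 mean [0.4313 0.33   0.0387]
```

step_arm --moves '[[[0.1, 0.1, -3.5, 0, 6], [0, 0, -3.5, 0, 6], [0, 0, -2.5, 0, 6], [0, 0, -1, 0, 6], [0, 0, 0, 0, 6], [0, 0, 0, 0, 6]]]'

```text
clock: 11.7
tool_pos: [0.4267, 0.1005, 0.0213]
orientation: [180.0, 0.0, -179.2]
force: [-0.1, 1.0, 0.7]
opening: 0.0599
gripper_force: 0.0
```

step_arm --moves '[[[-0.15, -0.2, -0.4, 0, 6], [0, 0, 0, 0, 0.5], [0, 0, 0, 0, 0.5], [0, 0, 0, 0, 0.5], [0, 0, 0, 0, 0.5], [0, 0, 0, 0, 0.5], [0, 0, 0, 0, 0.5], [0, 0, 0, 0, 0.5], [0, 0, 0, 0, 0.5]]]'

```text
clock: 12.6
tool_pos: [0.4245, 0.098, 0.0166]
orientation: [180.0, 0.0, -179.2]
force: [-0.8, 0.4, 3.1]
opening: 0.0215
gripper_force: 30.0
```

step_arm --moves '[[[0, 0, 1, 0, 0.5], [0, 0, 3, 0, 0.5], [0, 0, 3.5, 0, 0.5], [2, 1, 2.5, 0, 0.5], [3.5, 2, 0, 0, 0.5], [3.5, 2, 0, 0, 0.5], [3.5, 2, 0, 0, 0.5], [3.5, 2, 0, 0, 0.5], [2.15, 1.45, 0, 0, 0.5], [0, 0, 0, 0, 0.5]]]'

```text
clock: 13.6
tool_pos: [0.6081, 0.2038, 0.116]
orientation: [-180.0, 0.0, -179.2]
force: [-1.2, -1.0, -1.2]
opening: 0.0212
gripper_force: 30.0
```

```bash
cat >> h.py <<'E'
from scipy.optimize import least_squares
def lidfit(P,D,o,h):
    """circle of known radius 51 mm on outline of the held/placed disc; o = guess xyz, h = height of disc top"""
    m=((abs(P[...,2]-h)<.004)&(np.hypot(P[...,0]-o[0],P[...,1]-o[1])<.06)&(D>0)).astype(np.uint8)
    cs,_=cv2.findContours(m,cv2.RETR_EXTERNAL,cv2.CHAIN_APPROX_NONE)
    k=np.vstack(cs)[:,0];q=P[k[:,1],k[:,0],:2]
    q=q[np.hypot(*(q-o[:2]).T)>.044]
    f=least_squares(lambda c:np.hypot(*(q-c).T)-.0505,o[:2],loss='soft_l1',f_scale=.001)
    print('lid',f.x.round(4),'n',len(q),'rms',np.sqrt(np.mean(f.fun**2)).round(4),'z',np.median(P[...,2][m>0]).round(4));return f.x
E
python3 - <<'E'
from h import *
o=ctrl.get_obs();t=o["tool_pos"];print(t,o["orientation"],o["opening"])
for n in("wrist","side","top"):
    c,im,D=snap(n);P=cloud(c,D);cv2.imwrite(f"pics/{n}5.png",im)
    try: lidfit(P,D,t,t[2]-.0046)
    except Exception as e: print(n,e)
E
```

```text
[0.60808633 0.20380796 0.11603571] [-1.79973018e+02  3.75547072e-03 -1.79192816e+02] 0.021235739161264255
lid [0.6079 0.203 ] n 367 rms 0.0014 z 0.1119
lid [0.6079 0.2028] n 125 rms 0.0013 z 0.1116
lid [0.606  0.2025] n 70 rms 0.0023 z 0.1124
```

View pics/wrist5.png

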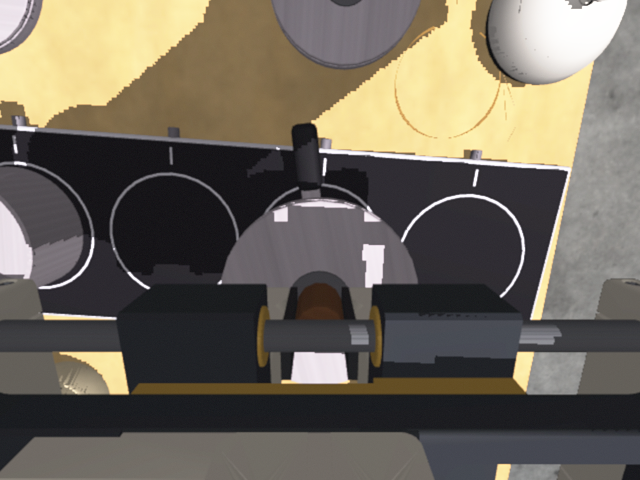

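The lid is held level, with its centre within 1 mm of the TCP (rim arc near (320,200)). Lowering it onto the small pan.

step_arm --moves '[[[-0.2, 0, -1.5, 0, 0.5], [0, 0, -1.5, 0, 0.5], [0, 0, 0, 0, 0.5], [0, 0, 0, 0, 0.5]]]'

```text
clock: 14.15
tool_pos: [0.6034, 0.202, 0.0872]
orientation: [-180.0, -0.0, -179.2]
force: [0.3, 0.5, -1.7]
opening: 0.0214
gripper_force: 30.0
```

step_arm --moves '[[[0.28, 0.14, -0.3, 0, 0.5], [0, 0, -0.2, 0, 0.5], [0, 0, -0.1, 0, 0.5], [0, 0, -0.1, 0, 0.5], [0, 0, 0, 0, 0.5]]]'

```text
clock: 14.65
tool_pos: [0.6069, 0.2039, 0.0807]
orientation: [180.0, 0.0, -179.2]
force: [-3.5, -0.4, 6.1]
opening: 0.0214
gripper_force: 30.0
```

step_arm --moves '[[[-0.06, -0.05, -0.1, 0, 0.5], [0, 0, -0.1, 0, 0.5], [0, 0, 0, 0, 0.5]]]'

```text
clock: 14.95
tool_pos: [0.6069, 0.2038, 0.0805]
orientation: [179.9, 0.2, -179.2]
force: [-7.0, -0.3, 16.3]
opening: 0.0213
gripper_force: 30.0
```

step_arm --moves '[[[0, 0, 0.15, 0, 0.5], [-0.15, 0, 0, 0, 0.5], [-0.15, 0.0, 0, 0, 0.5], [0.1, 0.2, 0, 0, 0.5], [0.2, 0, 0, 0, 0.5], [0, -0.2, 0, 0, 0.5], [0, -0.2, 0, 0, 0.5], [-0.2, 0, 0, 0, 0.5], [0, 0, 0, 0, 0.5]]]'

```text
clock: 15.85
tool_pos: [0.6058, 0.2025, 0.0806]
orientation: [179.9, 0.2, -179.2]
force: [1.1, 2.5, 7.5]
opening: 0.0209
gripper_force: 30.0
```

Proud at the 50 mm level after a wiggle, so it isn't the small pan's lid. Trying the large pan.

step_arm --moves '[[[0, 0, 1, 0, 0.5], [0, 0, 2, 0, 0.5], [-0.2, -3.5, 0, 0, 0.5], [-0.2, -3.8, 0, 0, 0.5], [-0.2, -3.8, 0, 0, 0.5], [-0.2, -3.8, 0, 0, 0.5], [-0.2, -3.8, 0, 0, 0.5], [-0.2, -3.0, 0, 0, 0.5], [0, -0.7, 0, 0, 0.5], [0, 0, 0, 0, 0.5]]]'

```text
clock: 16.85
tool_pos: [0.5914, -0.0239, 0.1088]
orientation: [-180.0, -0.1, -179.3]
force: [-0.3, 0.6, -1.0]
opening: 0.0208
gripper_force: 30.0
```

```bash
cat > look.py <<'E'
from h import *
o=ctrl.get_obs();t=o["tool_pos"];print(t,o["orientation"],o["opening"])
for n in("wrist","side"):
    c,im,D=snap(n);P=cloud(c,D);cv2.imwrite(f"pics/look_{n}.png",im)
    try: f=lidfit(P,D,t,t[2]-.0046);print(n,'lid-tcp',(f-t[:2]).round(4))
    except Exception as e: print(n,e)
c,im,D=snap("top");P=cloud(c,D);cv2.imwrite("pics/look_top.png",im)
comps(P,D,.056,.068,60,x=(.5,.7),y=(-.12,.4));comps(P,D,.036,.047,60,x=(.36,.49))
E
python3 look.py
```

```text
[ 0.59137925 -0.0238796   0.10878244] [-1.79994355e+02 -7.82531014e-02 -1.79345348e+02] 0.02077239681142118
lid [ 0.5912 -0.0246] n 364 rms 0.0014 z 0.1047
wrist lid-tcp [-0.0002 -0.0007]
lid [ 0.593  -0.0225] n 94 rms 0.0018 z 0.1047
side lid-tcp [0.0016 0.0014]
(0.056, 0.068) 69 circ [522.  -9.] r 14.9 mean [ 0.522  -0.0112  0.0579]
(0.036, 0.047) 282 circ [447.6 358.6] r 33.1 mean [0.4465 0.3654 0.0424]
(0.036, 0.047) 80 circ [421.5 -36.1] r 10.6 mean [ 0.4213 -0.0359  0.0428]
(0.036, 0.047) 83 circ [ 420.6 -238.1] r 10.9 mean [ 0.4205 -0.2372  0.0428]
```

step_arm --moves '[[[0.25, 0, -1.2, 0, 0.5], [0, 0, -1, 0, 0.5], [0, 0, 0, 0, 0.5], [0, 0, 0, 0, 0.5]]]'

```text
clock: 17.4
tool_pos: [0.5942, -0.0224, 0.0862]
orientation: [-180.0, -0.1, -179.2]
force: [0.2, 0.3, -0.8]
opening: 0.0216
gripper_force: 30.0
```

step_arm --moves '[[[0, -0.1, -0.2, 0, 0.5], [0, 0, -0.2, 0, 0.5], [0, 0, -0.1, 0, 0.5], [0, 0, -0.1, 0, 0.5], [0, 0, 0, 0, 0.5]]]'

```text
clock: 17.9
tool_pos: [0.5946, -0.0237, 0.081]
orientation: [180.0, -0.0, -179.2]
force: [0.3, -0.3, -1.5]
opening: 0.021
gripper_force: 30.0
```

step_arm --moves '[[[0, 0, -0.1, 0, 0.5], [0, 0, -0.1, 0, 0.5], [0, 0, 0, 0, 0.5]]]'

```text
clock: 18.2
tool_pos: [0.5948, -0.0237, 0.0801]
orientation: [-180.0, 0.0, -179.2]
force: [-3.6, 1.1, 7.2]
opening: 0.0212
gripper_force: 30.0
```

step_arm --moves '[[[-0.15, 0, 0, 0, 0.5], [-0.15, 0.0, 0, 0, 0.5], [0.1, 0.2, 0, 0, 0.5], [0.2, 0, 0, 0, 0.5], [0.1, -0.2, 0, 0, 0.5], [0, -0.2, 0, 0, 0.5], [-0.2, 0, 0, 0, 0.5], [-0.1, 0, 0, 0, 0.5], [0, 0, 0, 0, 0.5]]]'

```text
clock: 19.1
tool_pos: [0.594, -0.0252, 0.08]
orientation: [180.0, 0.2, -179.2]
force: [2.9, 1.4, 6.4]
opening: 0.0213
gripper_force: 30.0
```

Proud there too, so this lid is the spare or the medium's. Putting it back.

step_arm --moves '[[[0, 0, 1, 0, 0.5], [0, 0, 2, 0, 0.5], [-3, 2.5, 0, 0, 0.5], [-3, 2.5, 0, 0, 0.5], [-3, 2.5, 0, 0, 0.5], [-3, 2.5, 0, 0, 0.5], [-3, 1.5, -1.5, 0, 0.5], [-2, 0.8, -3, 0, 0.5], [0, 0, -3, 0, 0.5], [0, 0, -1, 0, 0.5]]]'

```text
clock: 20.1
tool_pos: [0.42, 0.0962, 0.0222]
orientation: [-179.8, -0.2, -179.2]
force: [-0.2, -0.7, -1.3]
opening: 0.021
gripper_force: 30.0
```

step_arm --moves '[[[0, 0, 0, 0, 0.5], [0, 0, -0.3, 0, 0.5], [0, 0, -0.2, 0, 0.5], [0, 0, 0, 0, 0.5]]]'

```text
clock: 20.5
tool_pos: [0.4231, 0.0974, 0.0195]
orientation: [180.0, 0.0, -179.2]
force: [0.1, 0.1, -0.4]
opening: 0.0212
gripper_force: 30.0
```

step_arm --moves '[[[0, 0, -0.25, 0, 0.5], [0, 0, 0, 0, 4], [0, 0, 0, 0, 6], [0, 0, 0, 0, 6], [0, 0, 2, 0, 6], [0, 0, 3.5, 0, 6], [0.1, 3, 2.5, 0, 6], [0.1, 4, 0, 0, 6], [0.1, 4, 0, 0, 6], [0, 1.1, 0, 0, 6]]]'

```text
clock: 21.5
tool_pos: [0.4264, 0.2218, 0.0973]
orientation: [179.9, 0.1, -179.1]
force: [-0.3, -0.9, -0.4]
opening: 0.0603
gripper_force: 0.0
```

```bash
cat > look2.py <<'E'
from h import *
o=ctrl.get_obs();t=o["tool_pos"];print(t,o["orientation"],o["opening"])
for n in("top","wrist"):
    c,im,D=snap(n);P=cloud(c,D);cv2.imwrite(f"pics/look_{n}.png",im);print(n)
    if n=="top": comps(P,D,.059,.07,100,x=(.5,.7),y=(-.12,.4))
    comps(P,D,.036,.047,50,x=(.36,.49),y=(-.32,.3))
E
python3 look2.py
```

```text
[0.42641602 0.22184223 0.09731702] [ 1.79900445e+02  1.12740408e-01 -1.79089590e+02] 0.06030496694914765
top
(0.059, 0.07) 180 circ [605.9 203.1] r 35.9 mean [0.6058 0.2027 0.0645]
(0.059, 0.07) 223 circ [593.7 -24.2] r 46.1 mean [ 0.5949 -0.0233  0.0643]
(0.036, 0.047) 78 circ [423.2  97.6] r 10.6 mean [0.4229 0.0975 0.0427]
(0.036, 0.047) 78 circ [421.4 -36.1] r 10.6 mean [ 0.4214 -0.036   0.0429]
(0.036, 0.047) 83 circ [ 420.5 -237.9] r 10.9 mean [ 0.4206 -0.2374  0.0425]
wrist
(0.036, 0.047) 936 circ [422.8  97.5] r 11.0 mean [0.422  0.0986 0.0419]
(0.036, 0.047) 828 circ [426.3 217.7] r 10.9 mean [0.4252 0.2179 0.042 ]
```

step_arm --moves '[[[0, -0.25, -3, 0, 6], [0, 0, -3, 0, 6], [0, 0, -1.5, 0, 6], [0, 0, -0.4, 0, 6], [0, 0, 0, 0, 6], [0, 0, 0, 0, 6]]]'

```text
clock: 22.2
tool_pos: [0.426, 0.2158, 0.0183]
orientation: [180.0, 0.0, -179.2]
force: [-0.3, -0.8, -0.0]
opening: 0.06
gripper_force: 0.0
```

step_arm --moves '[[[0.05, 0.25, -0.1, 0, 6], [0, 0, 0, 0, 0.5], [0, 0, 0, 0, 0.5], [0, 0, 0, 0, 0.5], [0, 0, 0, 0, 0.5], [0, 0, 0, 0, 0.5], [0, 0, 0, 0, 0.5], [0, 0, 0, 0, 0.5], [0, 0, 0, 0, 0.5]]]'

```text
clock: 23.1
tool_pos: [0.4261, 0.2184, 0.0166]
orientation: [180.0, 0.0, -179.2]
force: [-0.6, -0.6, -0.8]
opening: 0.0212
gripper_force: 30.0
```

step_arm --moves '[[[0, 0, 1, 0, 0.5], [0, 0, 3, 0, 0.5], [0, 0, 3, 0, 0.5], [2, -0.2, 2, 0, 0.5], [3.5, -0.3, 0, 0, 0.5], [3.5, -0.3, 0, 0, 0.5], [3.5, -0.3, 0, 0, 0.5], [3.5, -0.3, 0, 0, 0.5], [2, -0.2, 0, 0, 0.5], [0, 0, 0, 0, 0.5]]]'

```text
clock: 24.1
tool_pos: [0.6081, 0.2016, 0.1063]
orientation: [-180.0, -0.0, -179.3]
force: [-0.8, 0.8, -1.7]
opening: 0.0211
gripper_force: 30.0
```

```bash
python3 look.py
```

```text
[0.60814321 0.20164552 0.10630632] [-1.79969875e+02 -4.11111877e-03 -1.79310814e+02] 0.021117613153258
lid [0.6081 0.2009] n 366 rms 0.0014 z 0.1022
wrist lid-tcp [-0.0001 -0.0008]
lid [0.6081 0.2015] n 125 rms 0.0014 z 0.102
side lid-tcp [-0.0001 -0.0001]
(0.056, 0.068) 120 circ [602.2 -23.9] r 43.7 mean [ 0.6245 -0.0271  0.0634]
(0.056, 0.068) 90 circ [578.7 -27.5] r 42.1 mean [ 0.5604 -0.0306  0.0632]
(0.056, 0.068) 108 circ [539.5 194.9] r 19.9 mean [0.5386 0.1951 0.0584]
(0.056, 0.068) 70 circ [521.9 -11.1] r 14.8 mean [ 0.523  -0.0109  0.0583]
(0.036, 0.047) 538 circ [448.8 352.7] r 33.6 mean [0.4477 0.3516 0.042 ]
(0.036, 0.047) 80 circ [423.2  97.7] r 10.6 mean [0.4231 0.0976 0.0427]
(0.036, 0.047) 79 circ [421.5 -36.1] r 10.7 mean [ 0.4214 -0.0359  0.0425]
(0.036, 0.047) 83 circ [ 420.4 -237.6] r 11.2 mean [ 0.4204 -0.2371  0.0424]
```

Target TCP for the small pan: (0.606, 0.2032).

step_arm --moves '[[[0, 0.1, -1, 0, 0.5], [0, 0, -1, 0, 0.5], [0, 0, 0, 0, 0.5], [0, 0, 0, 0, 0.5]]]'

```text
clock: 24.65
tool_pos: [0.6056, 0.2033, 0.0861]
orientation: [-180.0, -0.1, -179.2]
force: [0.2, 0.5, -1.7]
opening: 0.0212
gripper_force: 30.0
```

step_arm --moves '[[[0.04, 0, -0.2, 0, 0.5], [0, 0, -0.2, 0, 0.5], [0, 0, -0.15, 0, 0.5], [0, 0, -0.15, 0, 0.5], [0, 0, 0, 0, 0.5]]]'

```text
clock: 25.15
tool_pos: [0.6066, 0.2034, 0.08]
orientation: [180.0, 0.0, -179.2]
force: [-1.3, 0.2, 1.9]
opening: 0.0212
gripper_force: 30.0
```

step_arm --moves '[[[0, 0, -0.1, 0, 0.5], [-0.15, 0, 0, 0, 0.5], [-0.15, 0, 0, 0, 0.5], [0.1, 0.2, 0, 0, 0.5], [0.2, 0, 0, 0, 0.5], [0.1, -0.2, 0, 0, 0.5], [0, -0.2, 0, 0, 0.5], [-0.2, 0, 0, 0, 0.5], [-0.1, 0, 0, 0, 0.5], [0, 0, 0, 0, 0.5]]]'

```text
clock: 26.15
tool_pos: [0.6066, 0.2024, 0.0801]
orientation: [179.9, 0.3, -179.2]
force: [3.7, 0.6, 4.5]
opening: 0.021
gripper_force: 30.0
```

Proud again; on to the large pan.

step_arm --moves '[[[0, 0, 1, 0, 0.5], [0, 0, 2, 0, 0.5], [-0.2, -3.5, 0, 0, 0.5], [-0.2, -3.8, 0, 0, 0.5], [-0.2, -3.8, 0, 0, 0.5], [-0.2, -3.8, 0, 0, 0.5], [-0.2, -3.8, 0, 0, 0.5], [-0.1, -3.0, 0, 0, 0.5], [0, -0.75, -1, 0, 0.5], [0, 0, -1, 0, 0.5]]]'

```text
clock: 27.15
tool_pos: [0.5929, -0.0242, 0.0881]
orientation: [180.0, -0.0, -179.3]
force: [0.5, -0.2, -1.9]
opening: 0.0216
gripper_force: 30.0
```

step_arm --moves '[[[0, 0, 0, 0, 0.5], [0, 0, 0, 0, 0.5]]]'

```text
clock: 27.35
tool_pos: [0.5932, -0.0222, 0.088]
orientation: [-180.0, -0.1, -179.1]
force: [-0.7, 0.8, -1.0]
opening: 0.0216
gripper_force: 30.0
```

step_arm --moves '[[[0.04, -0.12, -0.3, 0, 0.5], [0, 0, -0.2, 0, 0.5], [0, 0, -0.15, 0, 0.5], [0, 0, -0.15, 0, 0.5], [0, 0, -0.1, 0, 0.5], [0, 0, 0, 0, 0.5]]]'

```text
clock: 27.95
tool_pos: [0.5939, -0.0242, 0.08]
orientation: [180.0, 0.0, -179.2]
force: [-1.7, 1.1, 3.4]
opening: 0.0214
gripper_force: 30.0
```

step_arm --moves '[[[0, 0.1, -0.1, 0, 0.5], [-0.15, 0, 0, 0, 0.5], [-0.15, 0, 0, 0, 0.5], [0.1, 0.2, 0, 0, 0.5], [0.2, 0, 0, 0, 0.5], [0.1, -0.2, 0, 0, 0.5], [0, -0.2, 0, 0, 0.5], [-0.2, 0, 0, 0, 0.5], [-0.1, 0, 0, 0, 0.5], [0, 0.1, 0, 0, 0.5]]]'

```text
clock: 28.95
tool_pos: [0.5938, -0.0243, 0.08]
orientation: [-180.0, 0.2, -179.2]
force: [4.1, -4.8, 6.7]
opening: 0.021
gripper_force: 30.0
```

Proud as well, so the remaining two lids must be the right ones. Returning this one to its place.

step_arm --moves '[[[0, 0, 1, 0, 0.5], [0, 0, 2, 0, 0.5], [-2.5, 3.5, 0, 0, 0.5], [-2.5, 3.5, 0, 0, 0.5], [-2.5, 3.5, 0, 0, 0.5], [-2.5, 3.5, 0, 0, 0.5], [-2.5, 3.5, 0, 0, 0.5], [-2.5, 3.5, 0, 0, 0.5], [-1.7, 3.3, -1, 0, 0.5], [0, 0, -3, 0, 0.5]]]'

```text
clock: 29.95
tool_pos: [0.4248, 0.2234, 0.0708]
orientation: [179.7, 0.2, -179.0]
force: [1.0, 0.5, -2.3]
opening: 0.0211
gripper_force: 30.0
```

step_arm --moves '[[[0, 0, -3, 0, 0.5], [0, 0, -1.6, 0, 0.5], [0, 0, -0.5, 0, 0.5], [0, 0, 0, 0, 0.5]]]'

```text
clock: 30.35
tool_pos: [0.4242, 0.218, 0.0174]
orientation: [-179.9, -0.1, -179.2]
force: [1.0, 0.0, -1.0]
opening: 0.021
gripper_force: 30.0
```

step_arm --moves '[[[0, 0, -0.1, 0, 4], [0, 0, 0, 0, 6], [0, 0, 0, 0, 6], [0, 0, 2, 0, 6], [0, 0, 3.5, 0, 6], [0, -3, 2.5, 0, 6], [-0.1, -4.5, 0, 0, 6], [-0.1, -4.5, 0, 0, 6], [-0.1, -4.5, 0, 0, 6], [0, -4.5, 0, 0, 6]]]'

```text
clock: 31.35
tool_pos: [0.4217, 0.0072, 0.0972]
orientation: [180.0, 0.1, -179.2]
force: [1.5, 0.1, 0.5]
opening: 0.06
gripper_force: 0.0
```

step_arm --moves '[[[0, -3.4, 0, 0, 6], [0, -1, 0, 0, 6], [0, 0, 0, 0, 6], [0, 0, 0, 0, 6]]]'

```text
clock: 31.75
tool_pos: [0.4222, -0.0351, 0.0968]
orientation: [180.0, 0.0, -179.3]
force: [-0.9, -0.4, -0.6]
opening: 0.0603
gripper_force: 0.0
```

```bash
python3 look2.py
```

```text
[ 0.42219751 -0.03506648  0.09679407] [ 1.79985274e+02  3.71350640e-02 -1.79251736e+02] 0.060263393138087394
top
(0.059, 0.07) 180 circ [606.6 203.1] r 36.2 mean [0.6059 0.2028 0.0643]
(0.059, 0.07) 220 circ [593.7 -23.5] r 46.1 mean [ 0.5961 -0.0242  0.0645]
(0.036, 0.047) 86 circ [ 420.4 -237.7] r 10.9 mean [ 0.4203 -0.2371  0.0426]
wrist
(0.036, 0.047) 839 circ [ 420.2 -238. ] r 11.1 mean [ 0.4196 -0.2346  0.0417]
(0.036, 0.047) 839 circ [421.1 -37.7] r 10.8 mean [ 0.4202 -0.0375  0.0422]
(0.036, 0.047) 881 circ [422.9  96.5] r 11.3 mean [0.422  0.0947 0.0415]
```

step_arm --moves '[[[-0.05, -0.1, -3, 0, 6], [0, 0, -3, 0, 6], [0, 0, -1.5, 0, 6], [0, 0, -0.5, 0, 6], [0, 0, 0, 0, 6], [0, 0, 0, 0, 6]]]'

```text
clock: 32.45
tool_pos: [0.4221, -0.0357, 0.0172]
orientation: [180.0, 0.1, -179.2]
force: [-0.5, 0.2, 0.5]
opening: 0.0599
gripper_force: 0.0
```

step_arm --moves '[[[0, 0, 0, 0, 0.5], [0, 0, 0, 0, 0.5], [0, 0, 0, 0, 0.5], [0, 0, 0, 0, 0.5], [0, 0, 0, 0, 0.5], [0, 0, 0, 0, 0.5], [0, 0, 0, 0, 0.5], [0, 0, 0, 0, 0.5]]]'

```text
clock: 33.25
tool_pos: [0.4215, -0.0364, 0.0166]
orientation: [-180.0, 0.0, -179.2]
force: [-0.1, 0.1, 3.0]
opening: 0.0212
gripper_force: 30.0
```

step_arm --moves '[[[0, 0, 1, 0, 0.5], [0, 0, 3, 0, 0.5], [0, 0, 3.5, 0, 0.5], [2, 0.2, 1.5, 0, 0.5], [3.5, 0.3, 0, 0, 0.5], [3.5, 0.3, 0, 0, 0.5], [3.5, 0.3, 0, 0, 0.5], [3.5, 0.2, 0, 0, 0.5], [1.2, 0, 0, 0, 0.5], [0, 0, 0, 0, 0.5]]]'

```text
clock: 34.25
tool_pos: [0.5943, -0.0234, 0.1061]
orientation: [-180.0, -0.0, -179.2]
force: [-0.1, -0.4, -2.1]
opening: 0.0213
gripper_force: 30.0
```

```bash
python3 look.py
```

```text
[ 0.59427744 -0.02338333  0.10614853] [-1.79988402e+02 -4.87191189e-02 -1.79237298e+02] 0.02127576557250489
lid [ 0.5938 -0.0242] n 364 rms 0.0013 z 0.1022
wrist lid-tcp [-0.0005 -0.0008]
lid [ 0.5943 -0.0232] n 98 rms 0.002 z 0.102
side lid-tcp [0.0001 0.0002]
(0.056, 0.068) 81 circ [525.2 -11.1] r 17.6 mean [ 0.5228 -0.0116  0.058 ]
(0.036, 0.047) 287 circ [447.4 355.1] r 32.7 mean [0.4461 0.364  0.0423]
(0.036, 0.047) 83 circ [ 421.2 -237.5] r 11.2 mean [ 0.4204 -0.2369  0.0429]
```

Aligned already (target TCP about (0.594, -0.0235)).

step_arm --moves '[[[0, 0, -1, 0, 0.5], [0, 0, -1, 0, 0.5], [0, 0, 0, 0, 0.5], [0, 0, 0, 0, 0.5]]]'

```text
clock: 34.8
tool_pos: [0.5929, -0.0234, 0.0861]
orientation: [-180.0, -0.1, -179.2]
force: [-0.6, 0.0, -2.1]
opening: 0.0209
gripper_force: 30.0
```

step_arm --moves '[[[0.07, 0, -0.2, 0, 0.5], [0, 0, -0.2, 0, 0.5], [0, 0, -0.15, 0, 0.5], [0, 0, -0.15, 0, 0.5], [0, 0, -0.1, 0, 0.5], [0, 0, 0, 0, 0.5]]]'

```text
clock: 35.4
tool_pos: [0.5942, -0.0235, 0.0799]
orientation: [-180.0, 0.0, -179.2]
force: [-4.4, -0.3, 9.7]
opening: 0.0212
gripper_force: 30.0
```

step_arm --moves '[[[-0.15, 0, 0, 0, 0.5], [-0.15, 0, 0, 0, 0.5], [0.1, 0.2, 0, 0, 0.5], [0.2, 0, 0, 0, 0.5], [0.1, -0.2, 0, 0, 0.5], [0, -0.2, 0, 0, 0.5], [-0.2, 0, 0, 0, 0.5], [-0.1, 0, 0, 0, 0.5], [0, 0.1, 0, 0, 0.5]]]'

```text
clock: 36.3
tool_pos: [0.594, -0.0243, 0.08]
orientation: [-180.0, 0.2, -179.2]
force: [2.3, -4.8, 7.8]
opening: 0.0213
gripper_force: 30.0
```

Proud; trying it on the small pan.

step_arm --moves '[[[0, 0, 1, 0, 0.5], [0, 0, 2, 0, 0.5], [0.2, 3.5, 0, 0, 0.5], [0.2, 3.8, 0, 0, 0.5], [0.2, 3.8, 0, 0, 0.5], [0.2, 3.8, 0, 0, 0.5], [0.2, 3.8, 0, 0, 0.5], [0.2, 3.2, 0, 0, 0.5], [0, 0.8, -1, 0, 0.5], [0, 0, -1, 0, 0.5]]]'

```text
clock: 37.3
tool_pos: [0.6034, 0.2037, 0.0877]
orientation: [-180.0, -0.1, -179.1]
force: [0.1, -0.4, -1.7]
opening: 0.021
gripper_force: 30.0
```

step_arm --moves '[[[0, 0, 0, 0, 0.5], [0, 0, 0, 0, 0.5]]]'

```text
clock: 37.5
tool_pos: [0.6035, 0.2011, 0.0879]
orientation: [-179.9, -0.1, -179.3]
force: [0.2, -0.2, -1.5]
opening: 0.0214
gripper_force: 30.0
```

```bash
python3 look.py
```

```text
[0.60353426 0.20114496 0.08794283] [-1.79935109e+02 -9.70952557e-02 -1.79269232e+02] 0.021391710708169306
lid [0.6031 0.2003] n 363 rms 0.0014 z 0.084
wrist lid-tcp [-0.0005 -0.0009]
lid [0.6053 0.201 ] n 121 rms 0.0015 z 0.0844
side lid-tcp [ 0.0017 -0.0001]
(0.056, 0.068) 245 circ [592.7 -23.2] r 47.0 mean [ 0.5966 -0.0233  0.0633]
(0.056, 0.068) 92 circ [538.2 193.7] r 19.0 mean [0.5381 0.1951 0.0584]
(0.056, 0.068) 77 circ [521.9 -11.1] r 14.9 mean [ 0.522  -0.0109  0.0581]
(0.036, 0.047) 529 circ [448.1 352.3] r 32.9 mean [0.4478 0.3506 0.0418]
(0.036, 0.047) 84 circ [425.5 218.4] r 11.0 mean [0.4248 0.2181 0.0422]
(0.036, 0.047) 80 circ [423.2  97.7] r 10.6 mean [0.4231 0.0976 0.0426]
(0.036, 0.047) 83 circ [ 420.6 -237.6] r 11.0 mean [ 0.4203 -0.2371  0.0426]
```

step_arm --moves '[[[0.26, 0.22, -0.3, 0, 0.5], [0, 0, -0.2, 0, 0.5], [0, 0, -0.15, 0, 0.5], [0, 0, -0.15, 0, 0.5], [0, 0, -0.1, 0, 0.5], [0, 0, 0, 0, 0.5]]]'

```text
clock: 38.25
tool_pos: [0.6066, 0.2048, 0.0793]
orientation: [-180.0, -0.0, -179.2]
force: [0.5, -0.7, -1.3]
opening: 0.0209
gripper_force: 30.0
```

step_arm --moves '[[[0, -0.1, -0.1, 0, 0.5], [0, 0, -0.2, 0, 0.5], [0, 0, -0.1, 0, 0.5], [0, 0, 0, 0, 0.5]]]'

```text
clock: 38.65
tool_pos: [0.6066, 0.2038, 0.0753]
orientation: [-180.0, -0.0, -179.2]
force: [-0.1, 0.4, -1.5]
opening: 0.0217
gripper_force: 30.0
```

It's going in: this is the small pan's lid. Seating it.

step_arm --moves '[[[0, 0, -0.15, 0, 0.5], [0, 0, -0.1, 0, 0.5], [0, 0, -0.05, 0, 0.5], [0, 0, 0, 0, 0.5]]]'

```text
clock: 39.05
tool_pos: [0.6068, 0.2039, 0.0728]
orientation: [180.0, 0.0, -179.2]
force: [0.3, 0.0, 0.7]
opening: 0.0213
gripper_force: 30.0
```

step_arm --moves '[[[0, 0, -0.05, 0, 4], [0, 0, 0, 0, 6], [0, 0, 0, 0, 6], [0, 0, 2, 0, 6], [0, 0, 4, 0, 6], [-2, -1, 2, 0, 6], [-3.5, -2.5, 0, 0, 6], [-3.5, -2.5, 0, 0, 6], [-3.5, -2.5, 0, 0, 6], [-3.5, -2.5, 0, 0, 6]]]'

```text
clock: 40.05
tool_pos: [0.4454, 0.0929, 0.152]
orientation: [180.0, 0.0, -179.2]
force: [0.1, 0.1, -0.3]
opening: 0.06
gripper_force: 0.0
```

step_arm --moves '[[[-1.6, -3.5, -1, 0, 6], [-1, -4.3, -1, 0, 6], [0, -4.3, -1, 0, 6], [0, -4.3, -1, 0, 6], [0, -4.3, -0.5, 0, 6], [0, -4.3, 0, 0, 6], [0, -4.3, 0, 0, 6], [0, -3.6, 0, 0, 6], [0, 0, 0, 0, 6], [0, 0, 0, 0, 6]]]'

```text
clock: 41.05
tool_pos: [0.4203, -0.2359, 0.1069]
orientation: [180.0, -0.0, -179.4]
force: [0.4, -0.1, 0.5]
opening: 0.0602
gripper_force: 0.0
```

```bash
python3 look2.py; python3 - <<'E'
from h import *
im=cv2.imread("pics/look_top.png")
c,a,D=snap("top");P=cloud(c,D);comps(P,D,.062,.073,100,x=(.5,.7),y=(-.12,.4));comps(P,D,.09,.11,20,x=(.56,.66),y=(.1,.3))
E
```

```text
[ 0.42029536 -0.23594266  0.10686802] [ 1.79992645e+02 -1.99467186e-02 -1.79360715e+02] 0.060184952504309254
top
(0.059, 0.07) 979 circ [605.9 203. ] r 52.3 mean [0.6054 0.2024 0.0681]
(0.059, 0.07) 147 circ [595.2 -22.9] r 46.0 mean [ 0.6151 -0.0205  0.0643]
(0.036, 0.047) 80 circ [425.4 218.8] r 10.8 mean [0.4251 0.2181 0.043 ]
(0.036, 0.047) 80 circ [423.3  97.8] r 10.7 mean [0.4231 0.0976 0.0424]
wrist
(0.036, 0.047) 768 circ [ 420.7 -239.5] r 10.9 mean [ 0.4194 -0.2395  0.0423]
(0.062, 0.073) 1553 circ [606.8 203.3] r 51.4 mean [0.6057 0.203  0.0693]
(0.062, 0.073) 126 circ [594.  -24.1] r 45.8 mean [ 0.6153 -0.0194  0.0654]
(0.09, 0.11) 87 circ [606.9 203.5] r 11.0 mean [0.606  0.2032 0.0988]
```

Small lid is home (top at 69 mm, as expected). Now the last lid.

step_arm --moves '[[[0, -0.15, -3, 0, 6], [0, 0, -3, 0, 6], [0, 0, -2, 0, 6], [0, 0, -0.9, 0, 6], [0, 0, 0, 0, 6], [0, 0, 0, 0, 6]]]'

```text
clock: 41.8
tool_pos: [0.4215, -0.2363, 0.0188]
orientation: [-180.0, 0.0, -179.1]
force: [0.3, -0.4, 0.5]
opening: 0.06
gripper_force: 0.0
```

step_arm --moves '[[[0, 0, 0, 0, 0.5], [0, 0, 0, 0, 0.5], [0, 0, 0, 0, 0.5], [0, 0, 0, 0, 0.5], [0, 0, 0, 0, 0.5], [0, 0, 0, 0, 0.5], [0, 0, 0, 0, 0.5], [0, 0, 0, 0, 0.5]]]'

```text
clock: 42.6
tool_pos: [0.4208, -0.2368, 0.0183]
orientation: [-180.0, 0.0, -179.2]
force: [-0.9, -0.2, 3.7]
opening: 0.0214
gripper_force: 30.0
```

step_arm --moves '[[[0, 0, 1, 0, 0.5], [0, 0, 3, 0, 0.5], [0, 0, 4, 0, 0.5], [0, 3.5, 1, 0, 0.5], [0, 4, 0, 0, 0.5], [0, 4, 0, 0, 0.5], [0, 4, 0, 0, 0.5], [2.5, 3, 0, 0, 0.5], [3.8, 1.5, 0, 0, 0.5], [3.8, 0.8, 0, 0, 0.5]]]'

```text
clock: 43.6
tool_pos: [0.5228, -0.0267, 0.109]
orientation: [180.0, 0.1, -179.1]
force: [1.0, 1.0, -0.8]
opening: 0.021
gripper_force: 30.0
```

step_arm --moves '[[[3.8, 0.3, 0, 0, 0.5], [2.9, 0.2, 0, 0, 0.5], [0.5, 0, -1, 0, 0.5], [0, 0, -0.3, 0, 0.5], [0, 0, 0, 0, 0.5]]]'

```text
clock: 44.1
tool_pos: [0.592, -0.024, 0.0942]
orientation: [-180.0, -0.2, -179.2]
force: [-0.2, -0.8, -0.7]
opening: 0.0214
gripper_force: 30.0
```

```bash
python3 look.py
```

```text
[ 0.5919567  -0.02396527  0.09417582] [-1.79985871e+02 -1.54831651e-01 -1.79241605e+02] 0.021399815209292527
lid [ 0.5916 -0.0247] n 368 rms 0.0013 z 0.0889
wrist lid-tcp [-0.0004 -0.0007]
lid [ 0.5935 -0.0238] n 93 rms 0.0019 z 0.0894
side lid-tcp [0.0015 0.0002]
(0.056, 0.068) 80 circ [521.8 -11.1] r 15.0 mean [ 0.5221 -0.0116  0.0584]
(0.036, 0.047) 344 circ [449.2 355.7] r 32.7 mean [0.447  0.3611 0.0423]
```

Pan at (0.594, -0.0235), so the target TCP is (0.594, -0.023).

step_arm --moves '[[[0.15, 0.05, -0.7, 0, 0.5], [0, 0, -0.3, 0, 0.5], [0, 0, 0, 0, 0.5], [0, 0, 0, 0, 0.5]]]'

```text
clock: 44.65
tool_pos: [0.5951, -0.0232, 0.085]
orientation: [-180.0, -0.0, -179.2]
force: [-0.1, 0.3, -1.7]
opening: 0.0215
gripper_force: 30.0
```

step_arm --moves '[[[0, 0, -0.15, 0, 0.5], [0, 0, -0.15, 0, 0.5], [0, 0, -0.1, 0, 0.5], [0, 0, 0, 0, 0.5]]]'

```text
clock: 45.05
tool_pos: [0.5951, -0.0232, 0.0809]
orientation: [-180.0, -0.0, -179.2]
force: [-0.3, -0.4, -1.0]
opening: 0.0214
gripper_force: 30.0
```

step_arm --moves '[[[-0.05, 0, -0.2, 0, 0.5], [0, 0, -0.2, 0, 0.5], [0, 0, -0.15, 0, 0.5], [0, 0, -0.1, 0, 0.5], [0, 0, 0, 0, 0.5]]]'

```text
clock: 45.55
tool_pos: [0.5946, -0.0232, 0.0743]
orientation: [-180.0, -0.0, -179.2]
force: [1.7, 0.1, -1.5]
opening: 0.021
gripper_force: 30.0
```

step_arm --moves '[[[0, 0, -0.05, 0, 0.5], [0, 0, 0, 0, 4], [0, 0, 0, 0, 6], [0, 0, 0, 0, 6], [0, 0, 2, 0, 6], [0, 0, 4, 0, 6], [-2, 0.5, 2, 0, 6], [-3.5, 3, 0, 0, 4], [-3.5, 3, 0, 0, 2], [-3, 3.5, 0, 0, 0]]]'

```text
clock: 46.55
tool_pos: [0.4732, 0.0771, 0.1543]
orientation: [180.0, 0.0, -179.3]
force: [1.2, 0.8, -0.0]
opening: 0.0412
gripper_force: 0.0
```

step_arm --moves '[[[-1, 4, 0, 0, 0], [-1, 4, 0, 0, 0], [-0.5, 4, 0, 0, 0], [0, 4, 0, 0, 0], [0, 4, 0, 0, 0], [-0.1, 4, 0, 0, 0], [0, 3.5, 0, 0, 0], [0, 0, 0, 0, 0], [0, 0, 0, 0, 0]]]'

```text
clock: 47.45
tool_pos: [0.4483, 0.3523, 0.1536]
orientation: [-180.0, -0.0, -179.1]
force: [-0.3, -1.2, -0.4]
opening: 0.0003
gripper_force: 0.0
```

```bash
python3 - <<'E'
from h import *
o=ctrl.get_obs();print(o["tool_pos"],o["opening"])
for n in("top","side","wrist"):
    c,im,D=snap(n);P=cloud(c,D);cv2.imwrite(f"pics/b_{n}.png",im);print(n)
    if n!="wrist":
        lidfit(P,D,np.array([.606,.203]),.068);lidfit(P,D,np.array([.594,-.0235]),.068)
        comps(P,D,.09,.105,15,x=(.56,.66),y=(-.1,.3))
    comps(P,D,.058,.07,15,x=(.42,.47),y=(.33,.38))
E
```

```text
[0.44832243 0.35231717 0.15364841] 0.0003117568736638068
top
lid [0.6065 0.2037] n 135 rms 0.0012 z 0.0692
lid [ 0.5943 -0.0228] n 133 rms 0.0011 z 0.0691
(0.09, 0.105) 24 circ [639.6 -96.1] r 6.5 mean [ 0.6395 -0.0952  0.0945]
(0.09, 0.105) 88 circ [606.4 203.7] r 11.0 mean [0.6059 0.2033 0.0984]
(0.09, 0.105) 86 circ [594.3 -22.4] r 11.0 mean [ 0.5937 -0.0226  0.0986]
side
lid [0.6079 0.2041] n 132 rms 0.0015 z 0.0687
lid [ 0.5961 -0.0229] n 97 rms 0.0017 z 0.0687
(0.09, 0.105) 23 circ [641.3 -95.3] r 6.3 mean [ 0.6413 -0.095   0.0933]
(0.09, 0.105) 67 circ [595.9 -21.2] r 10.6 mean [ 0.5956 -0.0184  0.0961]
(0.09, 0.105) 112 circ [609.  203.9] r 12.3 mean [0.6074 0.2075 0.0963]
(0.058, 0.07) 77 circ [449.3 353.7] r 7.3 mean [0.4492 0.3554 0.0623]
wrist
(0.058, 0.07) 286 circ [447.8 352.7] r 7.4 mean [0.4471 0.3527 0.0632]
```

View pics/b_side.png

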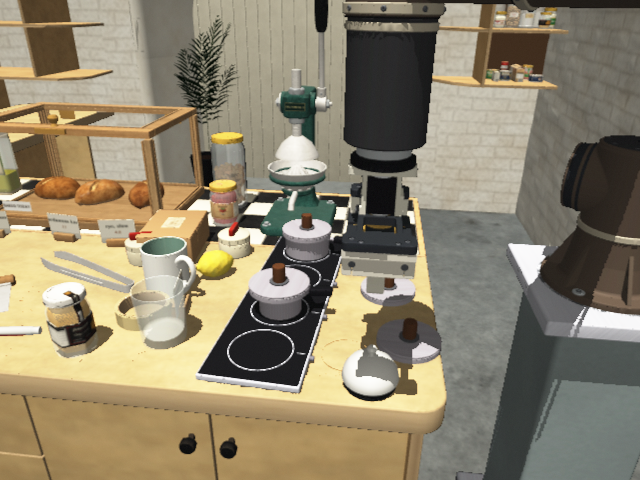

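Both lids sit level and home: small pan's at (279,290), large pan's at (306,237); both lid tops are at 69 mm. The fingers are shut above the bell. Pressing it.

step_arm --moves '[[[0, 0, -3, 0, 0], [0, 0, -3, 0, 0], [0, 0, -2, 0, 0], [0, 0, -0.3, 0, 0], [0, 0, 0, 0, 0]]]'

```text
clock: 48.1
tool_pos: [0.4489, 0.3511, 0.0712]
orientation: [-180.0, -0.0, -179.2]
force: [-0.8, -0.2, 0.2]
opening: 0.0002
gripper_force: 0.0
```

step_arm --moves '[[[0, 0.1, -0.5, 0, 0], [0, 0, -0.4, 0, 0], [0, 0, -0.2, 0, 0], [0, 0, -0.1, 0, 0], [0, 0, 0, 0, 0]]]'

```text
clock: 48.6
tool_pos: [0.4494, 0.3537, 0.0599]
orientation: [179.9, 0.1, -179.2]
force: [1.6, 0.2, 5.3]
opening: 0.0003
gripper_force: 2.6
```

step_arm --moves '[[[0, 0, -0.1, 0, 0], [0, 0, 0, 0, 0], [0, 0, 1, 0, 0], [0, 0, 4, 0, 0], [0, 0, 4, 0, 0], [0, 0, 4, 0, 0], [0, 0, 0, 0, 0], [0, 0, 0, 0, 0], [0, 0, 0, 0, 0]]]'

```text
clock: 49.5
tool_pos: [0.4479, 0.3522, 0.1871]
orientation: [-179.9, -0.1, -179.2]
force: [-0.3, 0.2, -0.3]
opening: 0.0009
gripper_force: 0.0
```

```bash
python3 - <<'E'
from h import *
o=ctrl.get_obs();print(o["tool_pos"],o["clock"])
c,im,D=snap("top");P=cloud(c,D)
lidfit(P,D,np.array([.606,.203]),.068);lidfit(P,D,np.array([.594,-.0235]),.068)
print(close_job())
E
```

```text
[0.44794878 0.35215675 0.18709719] 49.5
lid [0.6066 0.2036] n 133 rms 0.001 z 0.0693
lid [ 0.5942 -0.0227] n 134 rms 0.0012 z 0.0692
the job is handed in; nothing more can be done
None
```

I moved both pans (small and large; no medium pan this run) one ring to the right, seated a fitting lid on each, then pressed the bell's plunger almost fully down (5.3 N) and handed the job in at 49.5 s; the hand-in call returned no verdict.

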